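# Tip bar offcuts into the angle-iron trough in order of length

### The job

Three square aluminium bar offcuts of different lengths lie on the plywood ledge beside the angle-iron trough. Without lifting them, slide them over the ledge's edge so that they tip into the trough and lie in line along its fold: the longest against the end stop, then the middle one, then the shortest, pushed up so that they butt together without gaps. Leave the tin on the ledge, the bottle and the sanding block where they are.

Things in the scene. Friction and masses are not known exactly. Their poses are not given: they have to be found in the camera images.
- rig: Fixed rig: plywood ledge with a V-trough along its far side. Origin on the bench; x points away from the robot across ledge and trough, y along the fold away from the end stop (robot's left), z up. Ledge top z = 45.4 mm, x from -120 mm to the lip at 14.6 mm, y from -162.5 to 237.5 mm. Starting places on the ledge: about y = -112, -12, 88 and 188 mm.
- lip (a point): Point on the ledge's lip (far edge of its flat top), x = 14.6, y = 0, z = 45.4 mm in the rig's frame. The trough's near rim meets the lip flush. Axes are the rig's.
- stop (a point): Point on the fold at the face of the end stop: x = 50, y = -237.5, z = 10 mm in the rig's frame; axes are the rig's. The stop is an upright steel plate across the trough, 90 mm wide, 8 mm thick, top at z = 62 mm. The first 75 mm of trough from the stop have no ledge beside them.
- fold_end (a point): Point on the fold at the trough's open end: x = 50, y = 237.5, z = 10 mm in the rig's frame. The trough is dark angle iron, a level 90-degree V open upward, both inner flanks 50 mm wide at 45 degrees; the far rim is at x = 85.4, z = 45.4 mm.
- bar_long: Longest of three plain square aluminium bars, 26 x 26 mm, 70 mm long, flat ends, 128 g +-40 %. Origin at its centre, y along its length. Starts lying flat on the ledge, centre 50 to 77 mm from the lip, length within 0.5 rad of the fold's direction, in any of four places. Slides easily (friction 0.35). Seated in the fold it lies turned 45 degrees about its length, centre 18.4 mm above the fold.
- bar_mid: Middle one of three plain square aluminium bars, 26 x 26 mm, 55 mm long, flat ends, 100 g +-40 %. Origin at its centre, y along its length. Starts lying flat on the ledge, centre 50 to 77 mm from the lip, length within 0.5 rad of the fold's direction, in any of four places. Slides easily (friction 0.35). Seated in the fold it lies turned 45 degrees about its length, centre 18.4 mm above the fold.
- bar_short: Shortest of three plain square aluminium bars, 26 x 26 mm, 40 mm long, flat ends, 73 g +-40 %. Origin at its centre, y along its length. Starts lying flat on the ledge, centre 50 to 77 mm from the lip, length within 0.5 rad of the fold's direction, in any of four places. Slides easily (friction 0.35). Seated in the fold it lies turned 45 degrees about its length, centre 18.4 mm above the fold.
- tin: Bystander: a plain closed steel tin, 48 mm in diameter, 45 mm tall, 300 g, standing on the ledge in the remaining one of the four places. Origin at the centre of its underside.
- bottle: Bystander: a clear plastic bottle with a blue cap, 62 mm in diameter, 190 mm tall, standing on the bench beyond the trough. Origin at the centre of its underside.
- sander: Bystander: a cork sanding block, 60 x 110 x 35 mm (x, y, z), lying on the bench beyond the trough. Origin at the centre of its underside.
Things that resemble listed ones, but are neither listed nor needed, are in the scene too. What is shaped like the bar_long but black or yellow is not meant.

How it is judged (in metres and radians):
At the end, for the whole second after the job is handed in: All three bars at rest, seated in the fold (within 4 mm and 0.07 rad of it), in this order from the stop: longest within 3 mm of the end stop, middle one within 3 mm of the longest, shortest within 3 mm of the middle one (x of bar_long in the frame of stop between -0.004 and 0.004 m and z of bar_long in the frame of stop between 0.0145 and 0.0225 m and angle between the y axis of each of bar_long, bar_mid, bar_short and the y axis of rig, either way round below 0.07 rad and linear speed of each of bar_long, bar_mid, bar_short below 0.01 m/s and x of bar_mid in the frame of stop between -0.004 and 0.004 m and z of bar_mid in the frame of stop between 0.0145 and 0.0225 m and x of bar_short in the frame of stop between -0.004 and 0.004 m and z of bar_short in the frame of stop between 0.0145 and 0.0225 m and y of bar_long in the frame of stop below 0.038 m and distance between bar_long and bar_mid below 0.0655 m and distance between bar_mid and bar_short below 0.0505 m and y of bar_mid in the frame of stop above 0.085 m and y of bar_short in the frame of stop above 0.13 m); the robot touches nothing.
It fails at once if a bar is lifted more than 3 cm above where it lay on the ledge (height (world z) of any of bar_long, bar_mid, bar_short above 0.0884 m).
It fails at once if the tin is moved more than 2 cm (distance of tin from where it was at the start of the episode above 0.02 m).
It fails at once if the bottle is moved more than 2 cm (distance of bottle from where it was at the start of the episode above 0.02 m).
It fails at once if the sanding block is moved more than 2 cm (distance of sander from where it was at the start of the episode above 0.02 m).
It also fails if it takes over 72 s, if anything falls off the work surface, if the arm or the gripper's body presses on something with over 40 N, if the wrist force passes 120 N, or if a joint passes its speed limit or range.

### The arm

A 6-joint arm with a two-finger parallel gripper is mounted at the origin on the work surface. World frame = base frame: x ahead of the robot, y to its left, z up, the work surface at z = 0. Lengths are in mm, angles in rad, forces in N, time in s.
With the tool pointing down it reaches from about 300 to 775 mm from the base axis. Payload 14.6 kg.
Tool frame: the origin (TCP) lies on the centre line of the jaws, within the pads' length; the fingertips stand 19 mm ahead of it and the grasp point (between the pads) is the TCP (bot.tip_reach is the distance from the TCP to the fingertips, in mm); y points along the fingers, x is the direction in which the jaws open and shut, and the axes are right-handed (so a half turn about y gives the same grasp; the last joint's range is limited). The gripper opens to 85 mm and grips with 20 to 120 N. Pads are 22 mm wide; open, the fingers measure 114 mm over their backs; the gripper's body (76 mm by 85 mm) begins 54 mm behind the grasp point. The pads swing forward as they close: fully open they stand 13 mm farther back than shut.
Start: joints at [1.069, 0.3, 1.521, -0, 1.321, -0.067], TCP at [231.672, 498.816, 250.281] pointing down, gripper open.
Joint ranges: [-3.03, 3.03], [-0.79, 2.21], [0.23, 2.52], [-1.04, 4.18], [0, 3.07], [-2.55, 2.55]. Speed limits (rad/s): [2.22, 2.22, 2.57, 3.14, 3.14, 3.14].

### API

Orientations are given as a unit quaternion [w, x, y, z].
In Python, from rig import bot gives the robot as it stands. Calls block until the motion is done:
- bot.move_to(position, orientation): joint-space move of the TCP to a pose.
- bot.servo_line(position, attitude=None, speed=150, until_force=None): straight line of the TCP; attitude=None keeps the orientation; speed is the mean speed in mm/s. With until_force (N) it stops when the force on the tool has changed by that much, and returns True; else False.
- bot.move_joints(angles): joint-space move.
- bot.move_gripper(opening, grip_force=None): finger opening in mm; grip_force is the grip in N (None keeps the last); returns when the fingers have stopped.
- bot.dwell(seconds).
- bot.ik(position, orientation): joint angles nearest the present ones, or None.
- bot.read_state(): the state.
- bot.read_camera(name): name is "scene" or "top" or "wrist"; returns a dict with "image" (400x640x3 uint8, blue, green, red), "depth" (400x640 float32, mm along the optical axis (not along the pixel's ray), 0 where there is no reading), "fovy" (degrees; the focal length in pixels is half the picture's height over the tangent of half this angle, whatever the lens; pixels are square), "cx", "cy" (the principal point, pixels), "eye" and "attitude" of the camera in the world; the wrist camera has in their place "mount" (4x4, takes a point from camera to tool coordinates, whose origin is the TCP and whose axes are the tool frame's). Camera axes: x right, y down, z forward; pixel columns grow to the right and rows downward; lengths in mm; the calibration is good to about 2 mm. A picture is of the moment at which its call begins: read the wrist's pose just before it.
A pose or a line that the arm cannot do raises bot.MotionError and nothing moves.
- bot.finish_job(): hands the job in, once; it reports no verdict.
The state is a dict: "clock": time; "joint_positions": joint angles; "qvel": joint speeds; "effort": joint torques, N m; "ee_pos": TCP position; "tool_rot": TCP orientation; "ft_force": force on the tool from outside, world axes, zero at the start; "moment": the same for the moment, N m; "grip_width": finger opening in mm.
Only numpy, scipy, OpenCV 4.12 (cv2) and the standard library are available. Lean on these libraries where they do the work, as an engineer would, in place of code of your own. Each camera call takes 0.05 s, during which the arm holds its last target.

## Working session

There is one attempt and no reset: what is moved stays moved. The work goes in short steps, each a Python script; the robot and the scene stay as the last script left them, time stands still between calls to the robot, and variables do not carry over. Pictures are saved under pics/ and viewed, and the job is handed in when it is done.

```bash
ls; mkdir -p pics; python3 - <<'E'
from rig import bot
import cv2,numpy as np
for n in ["top","scene"]:
    c=bot.read_camera(n); cv2.imwrite(f"pics/{n}0.png",c["image"]); np.savez(f"{n}0.npz",**{k:np.array(v) for k,v in c.items()})
    print(n,c["fovy"],c["cx"],c["cy"],c["eye"],c["attitude"])
s=bot.read_state();print(s["clock"],s["ee_pos"],s["tool_rot"],s["grip_width"])
E
```

```text
pics
top 48.4056987890167 327.79423042921167 195.9403882838551 [510.80991265   4.37255948 909.29571147] [-0.02082525  0.70799217 -0.70514411  0.03294213]
scene 47.41238085715996 321.4612216305882 202.32592881019508 [1228.76884651 -515.73776748  729.54700114] [-0.38992977  0.81311589  0.38985187 -0.18658197]
0.1 [231.58064529 498.65697374 249.77198849] [-0.59589606  0.59626028  0.3800553  -0.38070925] 85.15900339439156
```

View pics/top0.png

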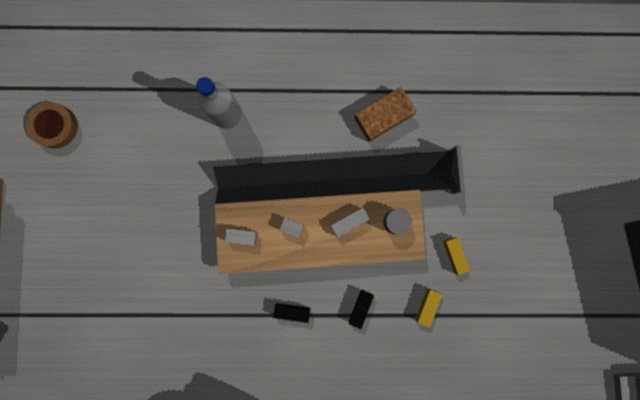

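View pics/scene0.png

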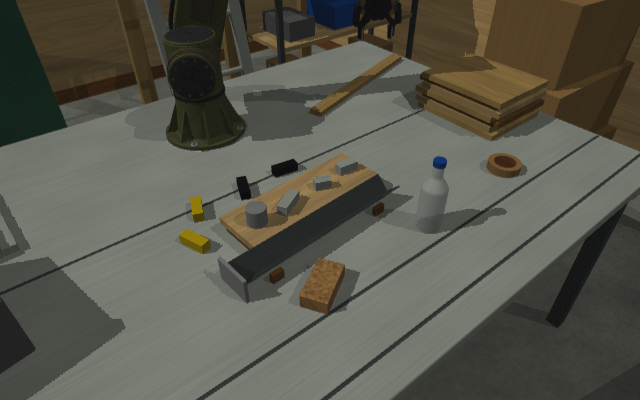

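Top view shows, left to right, the mid bar (241,237), the short bar (291,228), the long bar (350,222) and the tin (398,221). The stop is at the right (458,170). The black pieces (292,312), (361,309) and yellow pieces (457,256), (430,308) on the bench are the decoys. Next I'll measure.

```bash
cat > h.py <<'E'
import numpy as np,cv2
from scipy.spatial.transform import Rotation as R
def rot(q): return R.from_quat([q[1],q[2],q[3],q[0]]).as_matrix()
def cam(c):
    im=c["image"];f=200/np.tan(np.radians(float(c["fovy"]))/2)
    v,u=np.mgrid[:400,:640]
    d=np.dstack([(u-float(c["cx"]))/f,(v-float(c["cy"]))/f,np.ones((400,640))])
    return im,c["depth"],d@rot(np.array(c["attitude"])).T,np.array(c["eye"])
def cloud(c):
    im,dep,d,eye=cam(c); P=eye+d*dep[...,None]; P[dep==0]=np.nan; return im,P
def onplane(c,uv,z):
    im,dep,d,eye=cam(c)
    f=200/np.tan(np.radians(float(c["fovy"]))/2);uv=np.atleast_2d(uv)
    r=np.c_[(uv[:,0]-float(c["cx"]))/f,(uv[:,1]-float(c["cy"]))/f,np.ones(len(uv))]@rot(np.array(c["attitude"])).T
    return eye+r*((z-eye[2])/r[:,2])[:,None]
E
python3 - <<'E'
from h import *
from rig import bot
print(bot.tip_reach)
for n in ["top","scene"]:
    c=dict(np.load(f"{n}0.npz")); im,P=cloud(c); im=im.astype(int); z=P[...,2]
    reg=(P[...,0]>300)&(P[...,0]<640)&(abs(P[...,1])<330)
    brown=(im[...,2]-im[...,0]>25)&(abs(z-45)<9)&reg
    brown=cv2.morphologyEx(brown.astype(np.uint8),cv2.MORPH_OPEN,np.ones((3,3)))
    k,l,s,_=cv2.connectedComponentsWithStats(brown); 
    i=1+np.argmax(s[1:,4]); m=(l==i).astype(np.uint8)
    cs,_=cv2.findContours(m,cv2.RETR_EXTERNAL,cv2.CHAIN_APPROX_NONE)
    hull=cv2.convexHull(max(cs,key=cv2.contourArea))[:,0].astype(float)
    W=onplane(c,hull,45.4)[:,:2].astype(np.float32)
    print(n,"ledge z",np.nanmedian(z[m>0]),"rect",cv2.minAreaRect(W),"\n",cv2.boxPoints(cv2.minAreaRect(W)))
    hi=((abs(z-71)<9)|(abs(z-90)<7))&reg&(im.max(2)-im.min(2)<30)
    k,l,s,_=cv2.connectedComponentsWithStats(hi.astype(np.uint8))
    for i in range(1,k):
        if s[i,4]<40: continue
        vv,uu=np.where(l==i); zz=np.median(z[l==i])
        w=onplane(c,np.c_[uu,vv],90.4 if zz>82 else 71.4)[:,:2].astype(np.float32)
        print(i,s[i],zz,cv2.minAreaRect(w),w.mean(0))
E
```

```text
19.0
top ledge z 45.279342843825646 rect ((508.9615783691406, 5.5673370361328125), (134.40618896484375, 399.8506164550781), 4.263012886047363) 
 [[ 427.08295  199.94397]
 [ 456.80585 -198.80038]
 [ 590.8402  -188.8093 ]
 [ 561.1173   209.93506]]
8 [331 208  38  29 508] 71.2992712493022 ((526.4761962890625, -51.0875129699707), (25.817867279052734, 69.98725128173828), 29.029916763305664) [526.4987   -51.124813]
9 [384 209  28  25 555] 90.21563126534761 ((527.5794677734375, -138.21771240234375), (44.18077087402344, 50.02737045288086), 0.18633632361888885) [ 527.638   -137.85326]
10 [279 218  25  20 290] 71.08076284399675 ((515.8408203125, 59.151161193847656), (40.04591751098633, 25.324148178100586), 68.47969818115234) [515.6977    59.171665]
11 [225 228  31  17 421] 71.17762870442482 ((498.522705078125, 154.03993225097656), (56.032379150390625, 26.07204818725586), 83.8464126586914) [498.53146 154.3214 ]
scene ledge z 44.422665169339325 rect ((510.77569580078125, 1.6632232666015625), (135.19223022460938, 403.646728515625), 4.2770304679870605) 
 [[ 428.31604  197.88329]
 [ 458.4196  -204.63933]
 [ 593.23535 -194.55684]
 [ 563.13184  207.96577]]
1 [335 157  23  13 173] 69.63782677343193 ((505.3754577636719, 148.71383666992188), (61.2655143737793, 36.41421890258789), 83.92684936523438) [504.2628  148.33829]
2 [313 175  18  11 143] 69.77422428239515 ((522.9047241210938, 53.23606872558594), (41.547119140625, 36.17839431762695), 68.64676666259766) [522.6127    53.071087]
3 [277 189  22  22 261] 70.0460885253533 ((532.81787109375, -55.93107986450195), (30.582721710205078, 79.02751922607422), 29.014497756958008) [532.7981   -56.380436]
4 [245 201  22  23 399] 88.18607385849225 ((543.9146728515625, -150.110595703125), (46.24134063720703, 76.64913940429688), 56.63718795776367) [ 543.81104 -149.02547]
```

```bash
python3 - <<'E'
import cv2
im=cv2.imread("pics/top0.png")[130:290,200:480]
cv2.imwrite("pics/crop0.png",cv2.resize(im,None,fx=2.8,fy=2.8,interpolation=cv2.INTER_CUBIC))
E
```

```text
(no output)
```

View pics/crop0.png

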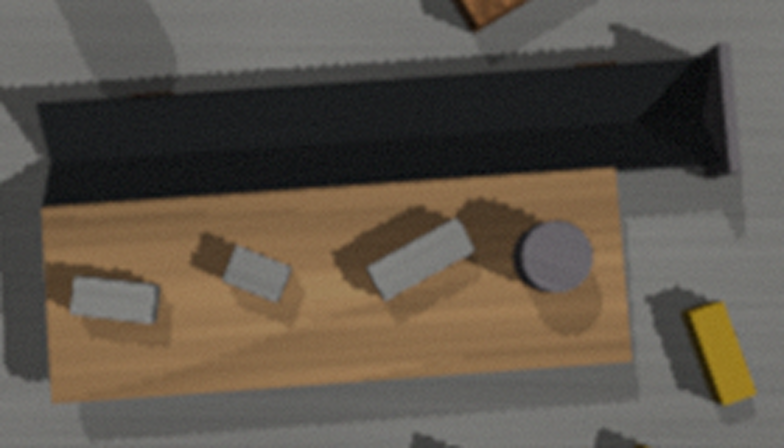

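```bash
cat >> h.py <<'E'
YAW=np.radians(4.263)
RX=np.array([np.cos(YAW),np.sin(YAW),0]);RY=np.array([-np.sin(YAW),np.cos(YAW),0]);Z=np.array([0,0,1.])
CEN=np.array([508.96,5.57,0])
ORG=CEN-(-52.7*RX+37.5*RY)
def r2w(x,y,z): return ORG+x*RX+y*RY+z*Z
def w2r(p):
    d=np.asarray(p,float)-ORG; return np.stack([d@RX,d@RY,d[...,2]],-1)
def quat(s=1,tilt=0):  # tool x along s*rig y; tilt: body leans to -x (robot)
    ty=-Z*np.cos(tilt)+RX*np.sin(tilt); tx=s*RY; tz=np.cross(tx,ty)
    q=R.from_matrix(np.c_[tx,ty,tz]).as_quat(); return np.array([q[3],*q[:3]]),ty
E
python3 - <<'E'
from h import *
from rig import bot
c=dict(np.load("top0.npz"));im,P=cloud(c);Q=w2r(P);z=P[...,2]
print("org",ORG,"lip world",r2w(14.6,0,0))
for n,p in dict(long=(526.5,-51.1),short=(515.8,59.15),mid=(498.5,154.1),tin=(527.6,-138)).items(): print(n,w2r([*p,0]))
print([d-4.26 for d in (29.03,68.48-90,83.85-90)])
for n in ("top","scene"):
  c=dict(np.load(n+"0.npz"));im,P=cloud(c);Q=w2r(P)
  for nm,m in dict(bottle=(Q[...,0]>95)&(Q[...,0]<300)&(Q[...,1]>80)&(Q[...,1]<330)&(Q[...,2]>50)&(Q[...,2]<200),sander=(Q[...,0]>90)&(Q[...,0]<250)&(abs(Q[...,1]+100)<150)&(abs(Q[...,2]-35)<12)).items():
    q=Q[m]
    if len(q): print(n,nm,len(q),q.min(0),q.max(0),np.median(q,0))
  # rims / fold
  m=(abs(Q[...,1])<150)&(Q[...,0]>20)&(Q[...,0]<100)
  for x in range(20,100,6):
    k=m&(abs(Q[...,0]-x)<2); print(x,round(float(np.median(Q[k][:,2])),1) if k.any() else None,end='; ')
  print()
for s in (1,-1):
  for t in (0,.4):
    q,ty=quat(s,t)
    print(s,t,[None if (a:=bot.ik(r2w(*p)-19*ty,q)) is None else np.round(a,2).tolist() for p in [(-95,-60,50),(-95,188,50),(50,215,26),(50,-150,26)]])
E
```

```text
org [564.30175066 -27.90880872   0.        ] lip world [578.8613575  -26.82352127   0.        ]
long [-39.42107782 -20.31704529   0.        ]
short [-41.89606763  90.42331287   0.        ]
mid [-52.0901193  186.39661026   0.        ]
tin [ -44.78381154 -107.05839118    0.        ]
[24.770000000000003, -25.779999999999994, -10.410000000000005]
top bottle 1359 [169.49079237 179.47249009  50.26428006] [231.03353633 240.24681939 192.95084544] [189.70065896 202.34003743 128.62918537]
top sander 1673 [  90.81696923 -238.39921068   23.13574   ] [226.50939576 -49.56192899  45.81683553] [ 173.93418735 -110.45111042   34.58778246]
20 39.1; 26 33.9; 32 28.1; 38 22.0; 44 16.0; 50 11.0; 56 15.7; 62 21.6; 68 27.8; 74 33.6; 80 39.7; 86 44.1; 92 23.9; 98 -0.4; 
scene bottle 1290 [173.3667223  176.24385229  50.09021215] [233.72962067 229.6059223  191.39492884] [211.23782374 194.07710057 116.44036898]
scene sander 1425 [  90.02622939 -246.99783637   23.00972702] [227.06705705 -51.94584236  46.78425495] [ 179.52046368 -121.0728528    33.97234058]
20 38.2; 26 33.5; 32 27.3; 38 21.5; 44 15.3; 50 10.8; 56 -0.6; 62 -0.5; 68 -0.2; 74 -0.7; 80 -0.4; 86 23.4; 92 -0.7; 98 -1.0; 
1 0 [[-0.27, 0.4, 1.87, -0.0, 0.88, -1.92], [0.25, 0.39, 1.88, -0.0, 0.87, -1.4], [0.25, 0.7, 1.44, -0.0, 1.0, -1.4], [-0.33, 0.74, 1.37, -0.0, 1.03, -1.97]]
1 0.4 [[-0.36, 0.27, 2.12, 0.41, 0.42, -2.35], [0.29, 0.27, 2.12, -0.23, 0.37, -1.16], [0.28, 0.56, 1.73, -0.18, 0.46, -1.22], [-0.39, 0.61, 1.66, 0.35, 0.54, -2.31]]
-1 0 [[-0.27, 0.4, 1.87, -0.0, 0.88, 1.22], [0.25, 0.39, 1.88, -0.0, 0.87, 1.74], [0.25, 0.7, 1.44, -0.0, 1.0, 1.75], [-0.33, 0.74, 1.37, -0.0, 1.03, 1.17]]
-1 0.4 [[-0.36, 0.27, 2.12, 0.41, 0.42, 0.79], [0.29, 0.27, 2.12, -0.23, 0.37, 1.99], [0.28, 0.56, 1.73, -0.18, 0.46, 1.92], [-0.39, 0.61, 1.66, 0.35, 0.54, 0.83]]
```

```bash
cat >> h.py <<'E'
from rig import bot
Q0,_=quat(-1,0)
def T(x,y,ztip): return r2w(x,y,ztip+19)
def st(tag=""):
    s=bot.read_state(); p=w2r(s["ee_pos"]); print(tag,round(s["clock"],1),"tip rig",np.round(p-[0,0,19],1),"F",np.round(s["ft_force"],1),"g",round(s["grip_width"],1)); return p
def shot(n):
    for k in ("top",):
        c=bot.read_camera(k); np.savez(n+".npz",**{a:np.array(b) for a,b in c.items()})
        cv2.imwrite(f"pics/{n}.png",cv2.resize(c["image"][130:290,200:480],None,fx=2.8,fy=2.8,interpolation=cv2.INTER_CUBIC))
def push_over(y,op,x0=-95):
    bot.move_to(T(x0,y,110),Q0); bot.move_gripper(op)
    bot.servo_line(T(x0,y,50),speed=150); st("down")
    bot.servo_line(T(-15,y,50),speed=60); st("lip")
    bot.servo_line(T(6,y,50),speed=50); st("over")
    bot.servo_line(T(-15,y,50),speed=150)
    bot.servo_line(T(-15,y,110),speed=200)
E
python3 - <<'E'
from h import *
push_over(-20,24)
shot("a1"); st()
E
```

```text
down 3.5 tip rig [-94.7 -20.1  50.5] F [-0.9  0.4  0.6] g 24.0
lip 4.9 tip rig [-15.2 -20.   50. ] F [-0.5 -0.2  0.2] g 23.8
over 5.5 tip rig [  6.  -19.9  49.8] F [-0.1 -0.5 -0.1] g 24.2
 6.3 tip rig [-15.  -19.9 109.6] F [0.7 0.8 0. ] g 24.0
```

View pics/a1.png

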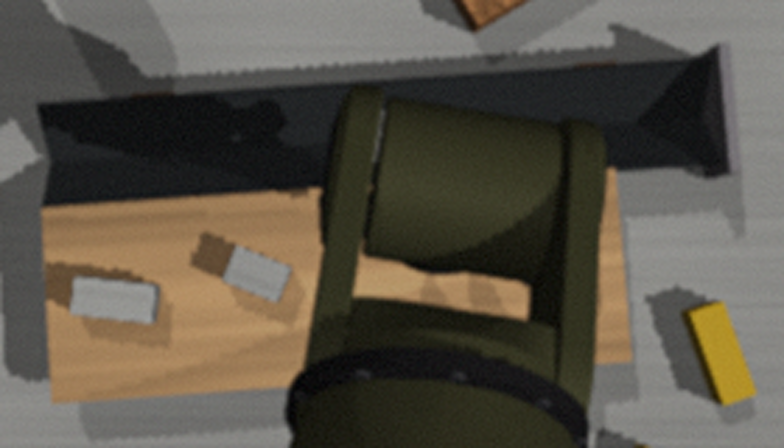

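```bash
python3 - <<'E'
from h import *
bot.move_to(T(-95,160,110),Q0)
shot("a2"); st()
c=dict(np.load("a2.npz"));im,P=cloud(c);Q=w2r(P);im=im.astype(int)
m=(Q[...,0]>15)&(Q[...,0]<85)&(abs(Q[...,1]+20)<80)&(im.max(2)>90)
q=Q[m];print(len(q),q.min(0),q.max(0),q.mean(0))
E
```

```text
7.2 tip rig [-94.3 159.  109.9] F [ 0.2 -1.  -0.5] g 24.4
362 [ 32.31197613 -57.47899208  25.57537975] [64.94043916 10.40302761 49.47963877] [ 41.87302857 -23.69717791  38.15696496]
```

View pics/a2.png

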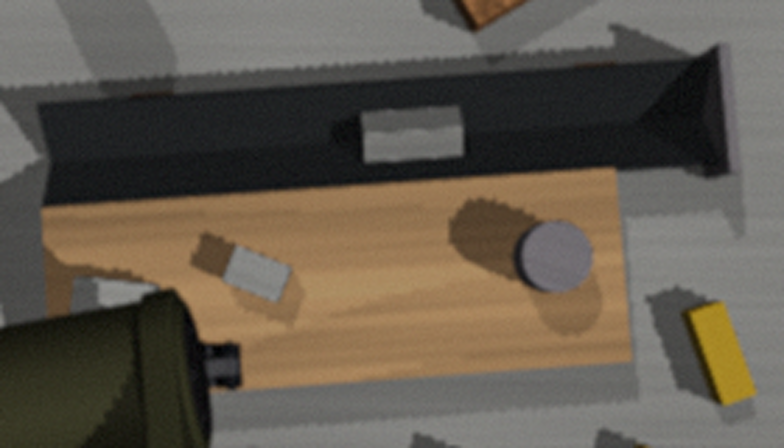

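Long bar is seated in the fold at crop pixels (412,135), spanning rig y from -57 to +10. Next I slide it to the stop.

```bash
cat >> h.py <<'E'
def slide(y0,yexp,over=25):
    "y0 start finger centre, yexp expected y of the bar's pushed face when home"
    bot.move_to(T(50,y0,110),Q0); bot.move_gripper(0)
    bot.servo_line(T(50,y0,70),speed=200)
    print("touch",bot.servo_line(T(50,y0,27),speed=60,until_force=6)); st("down")
    print("early",bot.servo_line(T(50,yexp+35,27),speed=80,until_force=10)); st("near")
    print("home",bot.servo_line(T(50,yexp-over+15,27),speed=20,until_force=6)); st("home")
    p=w2r(bot.read_state()["ee_pos"])
    bot.servo_line(T(50,p[1]+20,27),speed=80)
    bot.servo_line(T(50,p[1]+20,110),speed=200)
E
python3 - <<'E'
from h import *
slide(50,-167.5)
bot.move_to(T(-95,160,110),Q0)
shot("a3"); st()
E
```

```text
touch False
down 9.5 tip rig [50.2 50.  27.3] F [0.5 0.8 0.7] g -0.2
early False
near 11.9 tip rig [  50.1 -132.3   27. ] F [-0.3  0.   0.2] g 0.0
home True
home 13.1 tip rig [  49.9 -153.1   26.7] F [0.7 2.4 0.7] g -0.1
 15.4 tip rig [-94.3 159.3 109.9] F [ 0.  -0.4 -0.1] g 0.1
```

View pics/a3.png

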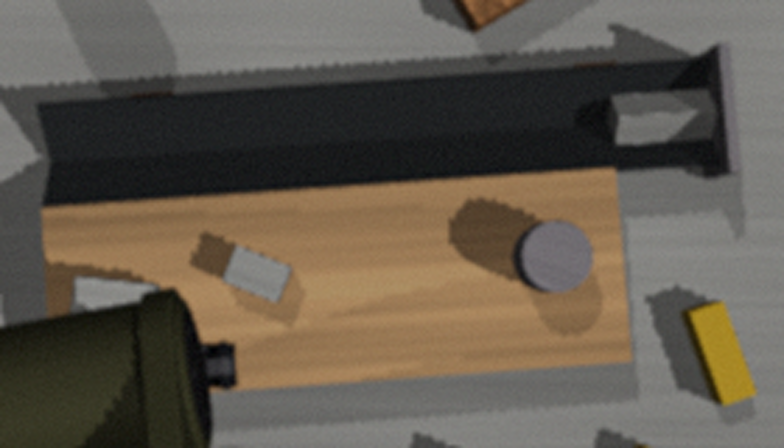

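Long bar is against the stop, crop (662,118); the finger stopped at y=-153.1, so the bar's face is at about -167.6, as expected. Now the mid bar.

```bash
python3 - <<'E'
from h import *
push_over(186,16)
bot.move_to(T(-95,40,110),Q0)
shot("b1"); st()
c=dict(np.load("b1.npz"));im,P=cloud(c);Q=w2r(P);im=im.astype(int)
m=(Q[...,0]>15)&(Q[...,0]<85)&(abs(Q[...,1]-186)<80)&(im.max(2)>90)
q=Q[m];print(len(q),q.min(0),q.max(0),q.mean(0))
E
```

```text
down 16.5 tip rig [-94.7 186.   50.5] F [0.4 0.3 0.5] g 16.2
lip 17.9 tip rig [-15.2 186.   50. ] F [ 0.  -0.7  0.2] g 16.2
over 18.5 tip rig [  6.  186.   49.8] F [-0.7  0.1 -0.4] g 16.2
 20.0 tip rig [-94.6  40.5 109.7] F [-0.4  0.1  1.2] g 16.0
359 [ 32.50723515 161.20977005  -2.60889363] [ 84.09024695 265.93257573  47.84750071] [ 46.58557628 199.06298119  32.08804   ]
```

View pics/b1.png

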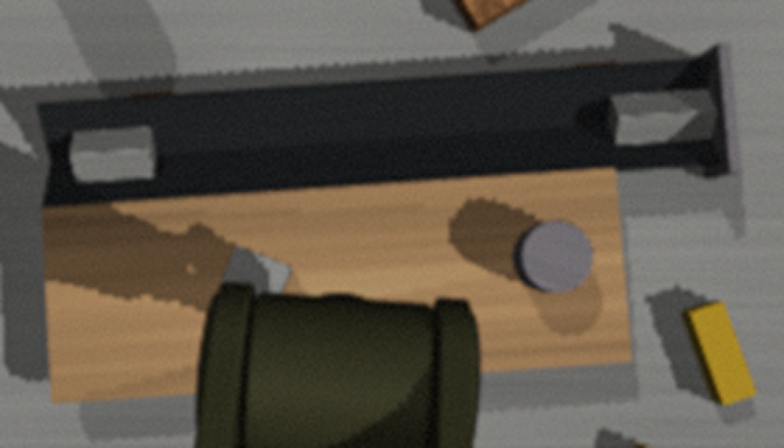

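Mid bar is seated in the fold at crop (112,155), spanning y from about 161 to 216. Next: slide it, then do the short bar.

```bash
python3 - <<'E'
from h import *
slide(241,-112.5)
bot.move_to(T(-95,200,110),Q0)
shot("b2"); st()
E
```

```text
touch False
down 22.5 tip rig [ 50.2 241.1  27.3] F [-0.4  0.9  0. ] g -0.1
early False
near 26.6 tip rig [ 50.  -77.4  27. ] F [-0.3 -0.1  0.6] g -0.1
home True
home 27.8 tip rig [ 49.9 -98.1  26.7] F [0.6 2.4 1.9] g 0.0
 30.0 tip rig [-94.3 199.2 109.9] F [-0.3  0.9  0.7] g 0.1
```

View pics/b2.png

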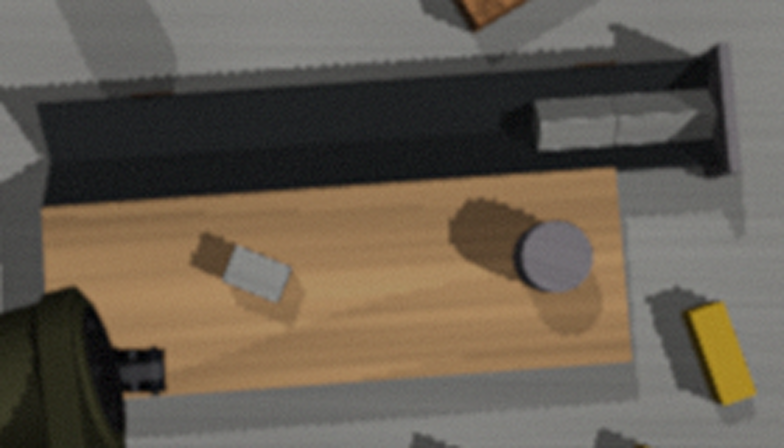

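Mid bar butts against the long one, with the joint at crop (617,122) and its face at about -112.6. Now the short bar, still untouched at crop (257,273).

```bash
python3 - <<'E'
from h import *
push_over(90.4,5)
bot.move_to(T(-95,230,110),Q0)
shot("c1"); st()
c=dict(np.load("c1.npz"));im,P=cloud(c);Q=w2r(P);im=im.astype(int)
m=(Q[...,0]>20)&(Q[...,0]<80)&(abs(Q[...,1]-90)<60)&(im.max(2)>90)
q=Q[m];print(len(q),q.min(0),q.max(0),q.mean(0))
E
```

```text
down 31.3 tip rig [-94.7  90.6  50.4] F [-0.3  0.3  0.6] g 5.2
lip 32.8 tip rig [-15.2  90.4  50. ] F [-0.9  0.1 -0.7] g 4.9
over 33.4 tip rig [ 5.9 90.4 49.8] F [ 0.3 -0.8 -0.3] g 5.1
 34.9 tip rig [-94.7 229.6 109.5] F [ 0.   0.1 -0.3] g 5.2
202 [31.85334754 72.18779125 27.59689706] [ 64.5030624  110.52294143  48.99937794] [41.69214907 91.24175947 37.90332641]
```

View pics/c1.png

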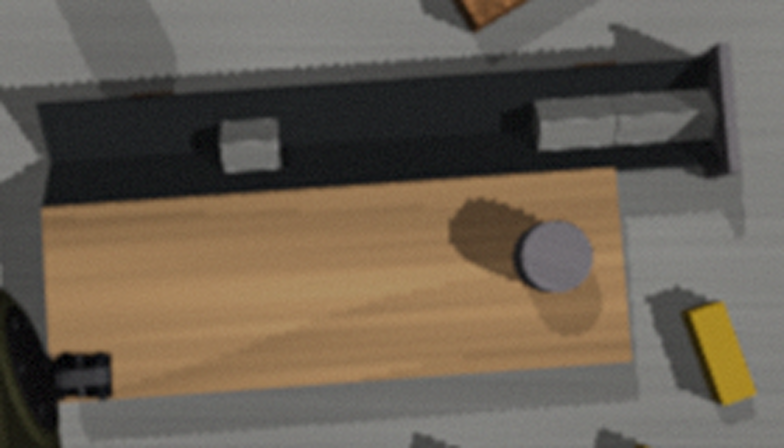

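Short bar is seated at crop (250,145), spanning y from about 72 to 111.

```bash
python3 - <<'E'
from h import *
slide(145,-72.5)
bot.move_to(T(-95,230,130),Q0)
shot("c2"); st()
c=dict(np.load("c2.npz"));im,P=cloud(c);Q=w2r(P);im=im.astype(int)
m=(Q[...,0]>25)&(Q[...,0]<75)&(Q[...,1]<-40)&(Q[...,1]>-234)&(im.max(2)>80)
q=Q[m]
for y in range(-230,-60,15):
    k=q[abs(q[:,1]-y)<6]; 
    if len(k)>10:
        r=k[k[:,2]>43.5]; print(y,len(k),"ridge x,z",r.mean(0)[[0,2]].round(1) if len(r) else None,"x range",k[:,0].min().round(1),k[:,0].max().round(1))
print("end",q[:,1].max())
z=P[...,2];t=(abs(z-90)<5)&(abs(Q[...,0]+45)<40)&(abs(Q[...,1]+107)<45);print("tin",Q[t].mean(0))
i=c["image"][135:185,380:480];cv2.imwrite("pics/c2z.png",cv2.resize(i,None,fx=7,fy=7,interpolation=cv2.INTER_CUBIC))
s=bot.read_camera("scene")["image"];cv2.imwrite("pics/c2s.png",cv2.resize(s[160:310,210:410],None,fx=4,fy=4))
E
```

```text
touch False
down 37.0 tip rig [ 50.2 145.   27.3] F [0.8 0.9 0.1] g -0.0
early False
near 39.4 tip rig [ 50.  -37.3  27. ] F [0.4 1.1 0.7] g 0.2
home True
home 40.6 tip rig [ 49.9 -58.1  26.8] F [-0.7  2.1  2.1] g 0.0
 42.8 tip rig [-94.4 229.2 129.8] F [-0.2  0.7 -0.2] g 0.1
-215 52 ridge x,z [49.2 45.4] x range 35.0 58.0
-200 98 ridge x,z [49.4 45.1] x range 32.0 63.9
-185 103 ridge x,z [49.2 45.4] x range 30.9 65.6
-170 91 ridge x,z [49.4 45.2] x range 32.2 64.1
-155 102 ridge x,z [49.6 45.4] x range 30.9 65.7
-140 103 ridge x,z [50.1 45.7] x range 31.5 64.1
-125 105 ridge x,z [49.4 45.5] x range 30.9 65.1
-110 87 ridge x,z [49.  45.8] x range 32.1 63.8
-95 90 ridge x,z [49.2 45.3] x range 31.1 65.1
-80 87 ridge x,z [49.2 45.7] x range 31.7 64.1
end -74.49263922369391
tin [ -44.46055345 -108.55534035   90.1298691 ]
```

View pics/c2z.png

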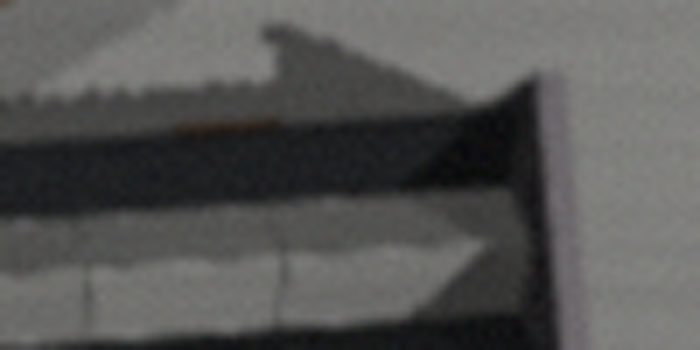

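View pics/c2s.png

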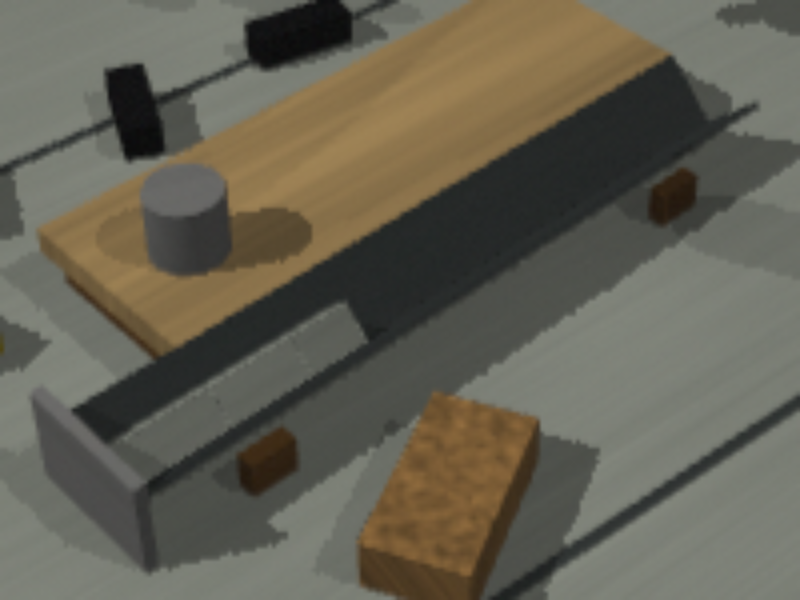

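The zoomed crop shows one row of bars with hairline joints at (88,290) and (285,260). The ridge x and z are constant along the row. The three home stops are exactly 55 and 40 mm apart, so I'm handing in.

```bash
python3 - <<'E'
from rig import bot
bot.finish_job(); print(bot.read_state()["clock"])
E
```

```text
the job is handed in; nothing more can be done
the job is handed in; nothing more can be done
```

I slid all three bars over the lip and pushed each along the fold until it met resistance, in the order long, mid, short. The job is handed in, with the clock at about 43 s of the 72 s allowed; no verdict was reported.

- **Butted together:** the fingers stopped at y = -153.1, -98.1 and -58.1 mm. Those steps of 55 and 40 mm match the mid and short bar lengths, so there are no gaps. The long bar's pushed face came out at -167.6 mm against an expected -167.5 mm with the bar on the stop.
- **Seated in the fold:** the row's ridge measured x = 49.0–50.1 mm along its length, with no visible tilt. Its averaged height, z about 45.5 mm, is roughly 1 mm below the nominal 46.8 mm. I put that down to averaging the points around the ridge.
- **Tin:** it measured within about 2 mm of its starting position, which is within the measurement error.
- **Bottle and sanding block:** I did not measure these again. The sanding block looks unmoved in the last scene picture. The bottle is outside the final crops, and the arm stayed well clear of it.

No checks failed.

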